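# Zero the pin scale with the canister hung on it

## Robot

A 7-joint arm with a two-finger parallel gripper is mounted at the origin on the work surface. World frame = base frame: x ahead of the robot, y to its left, z up, the work surface at z = 0. Lengths are in m, angles in rad, forces in N, time in s.
With the tool pointing down it reaches from about 0.425 to 0.875 m from the base axis. Payload 8.4 kg.
Tool frame: the origin (TCP) lies midway between the tips of the shut fingers; the grasp point (between the pads) lies 19 mm behind it; z points along the fingers, y is the line along which they close (so a half turn about z gives the same grasp; the last joint's range is limited). The gripper opens to 87 mm and grips with 3 to 60 N. Pads are 19 mm wide; open, the fingers measure 117 mm over their backs; the gripper's body (75 mm by 190 mm) begins 51 mm behind the grasp point.
Start: joints at [1.234, 0.333, 0.04, 1.465, -0.013, 1.343, -0.059], TCP at [0.153, -0.632, 0.223] pointing down, gripper open.
Joint ranges: [-2.58, 2.58], [-0.38, 2.09], [-1.3, 1.39], [0.25, 2.4], [-1.5, 4.64], [0.08, 2.09], [-2.65, 2.65]. Speed limits (rad/s): [2.22, 2.22, 2.79, 2.79, 3.14, 3.14, 3.14].

## Interface

Orientations are given as a unit quaternion [w, x, y, z].
In Python, from bench import r gives the robot as it stands.
- The arm moves only by the tool jog_arm, never from a script. Its argument "commands" is a list that holds one entry, the list of rows, each a list of 5 numbers: the opening, from 0 (shut) to 1 (fully open), then the shift along the tool's x, y, z in mm, then the turn about the tool's z in degrees. A call has 1 to 12 rows; each row is the pose to reach, as a shift and turn from the pose commanded when the call began, along the tool's axes at that moment; what a row does not reach only later rows make up. A row lasts 1/10 s, in which the tool goes at most 50 mm and 8.59 degrees, less where a joint would pass 70% of its speed; a pose out of reach is approached as far as the arm can. A call with a gripper value outside its range is refused whole. The fingers move at their own pace and stop on an object; "grip_force" is the grip in N (left out, the last holds). Time passes only in rows, so rows that repeat a pose let the fingers close. It gives the time, the measured TCP pose, the force, the opening and the grip force at its end, in the units of the state.
- r.get_state(): the state, without advancing time (a new reading comes with each control period).
- r.snapshot(name): name is "scene" or "top"; returns the picture (400x640x3 uint8, red, green, blue); there is no depth.
- r.camera_info(name): a dict with "fx", "fy", "cx", "cy" (pixels), "view" (4x4, takes a point from world to camera coordinates). Camera axes: x right, y down, z forward; pixel columns grow to the right and rows downward; lengths in m; the calibration is good to about 2 mm. A picture is of the moment at which its call begins. camera_info takes no time and is no camera call.
- r.finish_job(): hands the job in; it is judged then, once.
The state is a dict: "time": time; "joint_positions": joint angles; "qvel": joint speeds; "effort": joint torques, N m; "position": TCP position; "orientation": TCP orientation; "wrist_force": force on the tool from outside, world axes, zero at the start; "wrist_torque": the same for the moment, N m; "grip_width": opening from 0.0 (shut) to 1.0 (fully open); "finger_force": force on a finger pad.
Only numpy, scipy, OpenCV 4.12 (cv2) and the standard library are available. Lean on these libraries where they do the work, as an engineer would, in place of code of your own. Each camera call takes 0.05 s, during which the arm holds its last target. There are 200 camera calls.

## Task

Hang the aluminium canister of lock pins by its strap handle on the scale's hook and let go, so that it hangs freely and upright; its weight turns the white dial. Then turn the knob on the scale's sloping front until the tip of the black pointer lines up with the single mark on the dial, and leave it there. Do not tip the canister over, and leave the other things on the shelf where they are.

Things in the scene. Friction and masses are not known exactly. Their poses are not given: they have to be found in the camera images.
- canister: Loose screw-top aluminium canister standing on the shelf, mass 0.26-0.44 kg (hidden). Origin: centre of its underside, z up. Body 70 mm diameter; lid 74 mm diameter, top at 100 mm. On the lid a rigid rectangular steel strap handle, 100 to 160 mm high, 56 mm wide overall along the canister's y, 14 mm deep along x. Grip from above on the outer faces of its two uprights, closing along y.
- handle_bar (a point): Middle of the underside of the handle's top bar (8 mm thick, along y), 152 mm above the canister's underside; axes as the canister's. It is to rest on the hook. The handle's uprights are 6 mm thick, outer faces at y = -28 and +28 mm; the opening under the bar, 44 mm wide and 52 mm high, runs through along x.
- scale: Grey bench scale, fixed; origin at the bottom of its housing, x away from its front, y left towards the column, z up (yaw varies). Housing x -120 to 130, y -100 to 100 mm, 110 mm high; its front (x -120 to -30) slopes 27 deg, rising 64 to 110 mm, and carries the knob. White turning dial, 150 mm wide, flat on top at x 50, y 0. Column at x 70 to 100, y 178 to 222 mm, 245 mm tall, has the hook.
- hook_seat (a point): Bottom of the hook's hollow (top of its 8 mm round bar), 229 mm above the shelf when empty, scale x -60, y 200 mm; axes as the scale's. Its arm comes from the column (+x), 16 mm higher; hollow flat for 24 mm along x; the open end points to the scale's -x: tip 26 mm before the seat, its top 18 mm above it. It sinks 17 to 29 mm under the canister, which turns the dial clockwise.
- knob_grip (a point): On the knob's axis at the height to grip, 31 mm above the slope. z points out of the slope along the axis (27 deg from vertical, leaning to the scale's -x); x runs along the grip bar and turns with it. Black knob: foot 60 mm diameter, 8 mm thick; grip bar 52 mm long (x), 14 mm thick (y), reaching 11 mm above this point.
- knob (a joint): Angle of the knob in rad, growing clockwise as seen looking at the slope; limits -3 to 3; stays where it is left. It drives the pointer over the dial the same way round, by 0.4 rad for each rad of the knob.
- pointer_tip (a point): Tip of the straight black pointer, 64 mm from the dial's centre, just above the dial; at knob angle 0 it points to the scale's +x.
- dial_axis (a point): Centre of the dial, on the pointer's axis, at 119 mm height; axes as the scale's.
- mark (a point): On the white dial, 64 mm from its centre, at the inner end of the single black mark (10 mm long, 6 mm wide) at the dial's rim: the pointer's tip must be here. Points to the scale's +x with the hook empty and turns clockwise with the dial (0.45 to 0.85 rad) when the canister hangs on the hook.
- jar: Loose bystander: clear acrylic key jar with a snap lid, 80 mm diameter, 102 mm high; origin under its centre.
- latch: Loose bystander: chrome bathroom door latch, about 85 mm long, 58 mm high; origin under its middle.
- bow_cover: Loose bystander: black rubber key bow cover, 74 mm long, 12 mm high.
- strike_plate: Loose bystander: flat brass strike plate, 110 x 30 x 5 mm.
- padlock: Loose bystander: brass padlock lying flat, about 90 mm long, 24 mm high.
- screwdriver: Loose bystander: black-handled screwdriver 150 mm long.
- hook: The steel hook with its slide block on the column; origin on the slide, 130 mm beyond the seat (scale +x) and 4 mm below it; axes as the scale's.
There are look-alikes about, which are no part of the job. Leave any red look-alike of the canister alone.

How it is judged:
By the outcome, as a careful person would: the job done as asked, in the order asked, and still so for the second after the job is handed in, with the robot touching nothing.
It also fails if it takes over 67 s, if anything falls off the work surface, if the arm or the gripper's body presses on something with over 40 N, if the wrist force passes 120 N, or if a joint passes its speed limit or range.

## Working session

There is one attempt and no reset: what is moved stays moved. The work goes in short steps, Python scripts to look and compute and a tool call to move; the robot and the scene stay as the last step left them, time stands still between calls to the robot, and variables do not carry over. Pictures are saved under pics/ and viewed, at most 10 in all, crops included, and the job is handed in when it is done.

Besides the shell and the picture viewer there is one more tool, called after ">>>" as name([rows], argument=value, ...), one row to a line, values as JSON. jog_arm: Moves the arm, as the interface text tells. Its arguments: {"type":"object","properties":{"commands":{"type":"array","items":{"type":"array","items":{"type":"array","items":{"type":"number"}}}},"grip_force":{"type":"number"}},"required":["commands"]}

```bash
mkdir -p pics; ls; python3 - <<'E'
from bench import r
import cv2
s=r.get_state()
print(s)
for n in("scene","top"):
    im=r.snapshot(n); cv2.imwrite(f"pics/{n}0.png",im[:,:,::-1]); 
    c=r.camera_info(n); print(n,{k:(v if k!='view' else v) for k,v in c.items()})
E
```

```text
pics
{'time': 0.0, 'joint_positions': array([ 1.23382079,  0.3339144 ,  0.03987806,  1.46625919, -0.01337944,
        1.34328784, -0.05851169]), 'qvel': array([ 0.000279  , -0.00166132, -0.00069973,  0.00043406, -0.00049409,
       -0.00084104, -0.00045654]), 'effort': array([ 2.84221442e-04, -6.56352067e+01,  1.33527093e+00, -4.03799450e+01,
       -5.97887859e-02,  4.47131926e-02,  1.36223553e-04]), 'position': array([ 0.15295554, -0.6312741 ,  0.22166299]), 'orientation': array([-7.85507576e-04,  9.92942519e-01,  1.18593893e-01, -1.59558980e-04]), 'wrist_force': array([-0.29918105, -0.04368653, -0.41665547]), 'wrist_torque': array([ 0.00689796, -0.00513309,  0.02782053]), 'finger_force': 0.0, 'grip_width': 0.9955818337804764}
scene {'fx': 394.184152698844, 'fy': 394.184152698844, 'cx': 312.7215896156849, 'cy': 205.0778462248513, 'view': array([[-0.36340321,  0.93149262,  0.01611249,  0.16432142],
       [ 0.55190818,  0.22918494, -0.80179276, -0.20268492],
       [-0.75055677, -0.28248144, -0.59738494,  1.52741007],
       [ 0.        ,  0.        ,  0.        ,  1.        ]])}
top {'fx': 410.3877814011517, 'fy': 410.3877814011517, 'cx': 324.7027825524819, 'cy': 191.51508331968927, 'view': array([[ 0.00234935, -0.9999909 ,  0.00356056,  0.04095038],
       [-0.98857659, -0.00285908, -0.15069225,  0.61422319],
       [ 0.15070106, -0.00316586, -0.98857431,  1.04075352],
       [ 0.        ,  0.        ,  0.        ,  1.        ]])}
```

View pics/scene0.png

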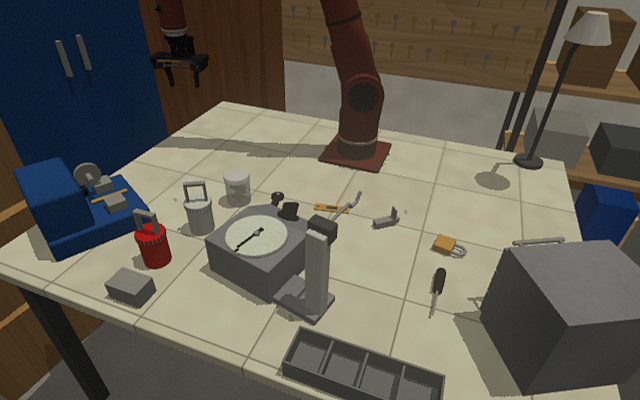

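View pics/top0.png

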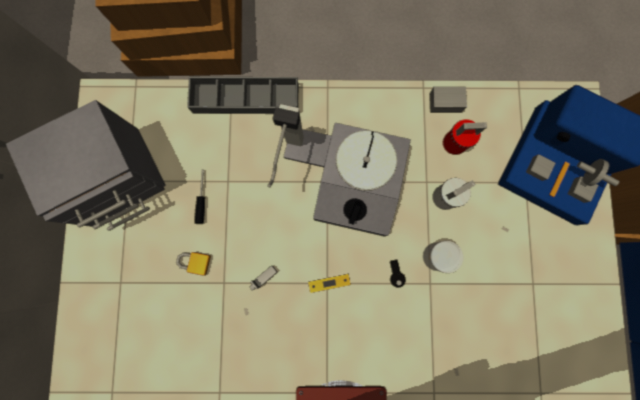

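The scene view shows the grey canister at (198,210) with the red look-alike at (153,245). The scale's dial is at (256,237), and the hook arm rises to (358,195). In the top view the canister is at (455,193), the dial at (366,160), the knob at (355,210) and the hook at about (275,165).

```bash
cat > h.py <<'E'
import numpy as np, cv2
from bench import r
def cam(n):
    c=r.camera_info(n); return np.array([[c['fx'],0,c['cx']],[0,c['fy'],c['cy']],[0,0,1]]),np.array(c['view'])
def ray(n,px):
    K,V=cam(n); d=V[:3,:3].T@np.linalg.solve(K,[px[0],px[1],1.]); return -V[:3,:3].T@V[:3,3],d
def onz(n,px,z):
    o,d=ray(n,px); return o+d*(z-o[2])/d[2]
def tri(p1,p2,n1="scene",n2="top"):
    o1,d1=ray(n1,p1);o2,d2=ray(n2,p2)
    d1/=np.linalg.norm(d1);d2/=np.linalg.norm(d2)
    t=np.linalg.lstsq(np.c_[d1,-d2],o2-o1,rcond=None)[0]
    a=o1+d1*t[0];b=o2+d2*t[1]; return (a+b)/2,np.linalg.norm(a-b)
def proj(n,P):
    K,V=cam(n); p=K@(V[:3,:3]@np.asarray(P,float)+V[:3,3]); return p[:2]/p[2]
E
python3 - <<'E'
import cv2
a=cv2.imread("pics/top0.png")[90:250,250:490]; cv2.imwrite("pics/top0c.png",cv2.resize(a,None,fx=3.3,fy=3.3,interpolation=2))
a=cv2.imread("pics/scene0.png")[160:330,160:400]; cv2.imwrite("pics/scene0c.png",cv2.resize(a,None,fx=3.3,fy=3.3,interpolation=2))
E
```

```text
(no output)
```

View pics/top0c.png

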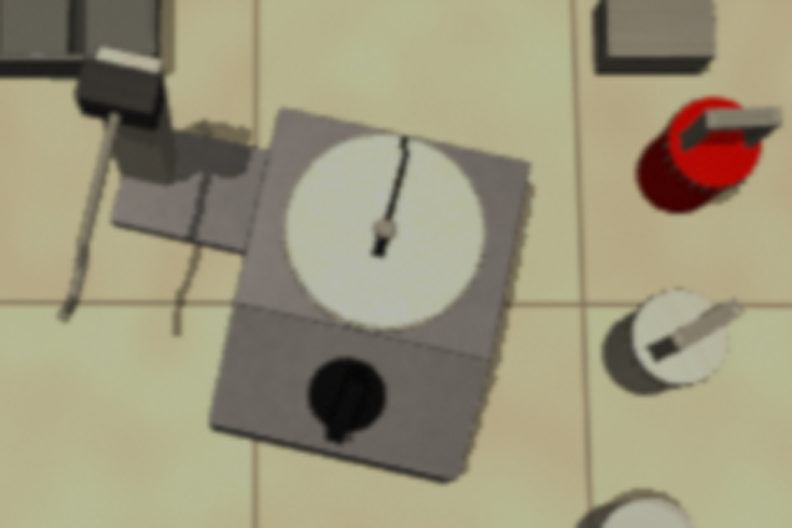

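View pics/scene0c.png

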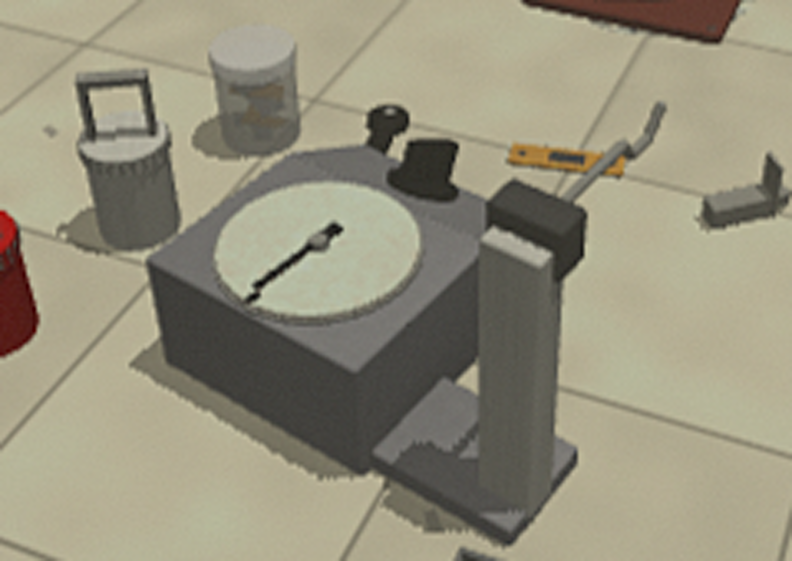

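The top crop shows housing corners at (280,108) and (530,162) with the fold at (236,303)-(490,358), the pointer tip at (404,150) and the handle bar running (655,352)-(742,307). The scene crop shows the handle bar's top at (78,75)-(148,71), the hook tip at (660,105) and its bend at (628,148).

```bash
python3 - <<'E'
from h import *
T=lambda u,v:(250+u/3.3-.35,90+v/3.3-.35); S=lambda u,v:(160+u/3.3-.35,160+v/3.3-.35)
np.set_printoptions(precision=4,suppress=True)
for n,roi,kk in(("top",(320,120,410,200),0),("scene",(215,205,300,265),0)):
    im=cv2.imread(f"pics/{n}0.png"); hsv=cv2.cvtColor(im,cv2.COLOR_BGR2HSV)
    x0,y0,x1,y1=roi; sub=im[y0:y1,x0:x1]; m=(sub.min(2)>140).astype(np.uint8)
    m=cv2.morphologyEx(m,cv2.MORPH_OPEN,np.ones((3,3)))
    cs=max(cv2.findContours(m,cv2.RETR_EXTERNAL,cv2.CHAIN_APPROX_NONE)[0],key=len)
    pts=cv2.convexHull(cs)[:,0]+[x0,y0]
    W=np.array([onz(n,p,.117) for p in pts])[:,:2]
    (c,rad)=cv2.minEnclosingCircle(W.astype(np.float32)); print("dial",n,c,rad)
c=[onz("top",T(*p),.11) for p in((280,108),(530,162),(236,303),(490,358))]
print(np.array(c)); 
yaws=[np.arctan2(*(a-b)[[1,0]]) for a,b in((c[0],c[2]),(c[1],c[3]))]+[np.arctan2(*(a-b)[[1,0]])-np.pi/2 for a,b in((c[0],c[1]),(c[2],c[3]))]
print("yaw",np.degrees(yaws))
print("backmid",(c[0]+c[1])/2)
print("hooktip",tri(S(660,105),T(66,316)),"bend",tri(S(628,148),T(82,280)))
print("tip z.247",onz("top",T(66,316),.245))
print("bar top ends",tri(S(78,75),T(742,307)),tri(S(148,71),T(655,350)))
a,b=onz("scene",S(80,74),.16),onz("scene",S(148,71),.16); print(a,b,np.linalg.norm(a-b))
print(onz("top",T(742,307),.16),onz("top",T(655,350),.152))
print("lid",onz("top",T(680,337),.1), "base red n/a")
E
```

```text
dial top (0.6851485371589661, -0.06038082763552666) 0.07438753545284271
dial scene (0.6872739791870117, -0.0583668127655983) 0.0745205506682396
[[ 0.7834  0.0181  0.11  ]
 [ 0.7409 -0.1746  0.11  ]
 [ 0.6298  0.0517  0.11  ]
 [ 0.5883 -0.14    0.11  ]]
yaw [-12.3218 -12.7819 -12.4498 -12.2273]
backmid [ 0.7622 -0.0782  0.11  ]
hooktip (array([0.5968, 0.1641, 0.2431]), np.float64(0.00302198350502189)) bend (array([0.6254, 0.1541, 0.2233]), np.float64(0.0018910953203432836))
tip z.247 [0.5969 0.1623 0.245 ]
bar top ends (array([ 0.6183, -0.312 ,  0.16  ]), np.float64(0.003321190407608011)) (array([ 0.5905, -0.2552,  0.1593]), np.float64(0.011740166200492905))
[ 0.6164 -0.3094  0.16  ] [ 0.5915 -0.2613  0.16  ] 0.05413466461735911
[ 0.6191 -0.3136  0.16  ] [ 0.5887 -0.2519  0.152 ]
lid [ 0.6063 -0.2874  0.1   ] base red n/a
```

```bash
cat >> h.py <<'E'
from scipy.spatial.transform import Rotation as R
def plan(x,y,z,ydeg):
    """shift (mm, tool axes) and turn (deg) to reach TCP x,y,z with closing line along world angle ydeg (mod 180)"""
    s=r.get_state(); w,a,b,c=s['orientation']; M=R.from_quat([a,b,c,w]).as_matrix()
    d=M.T@(np.array([x,y,z])-s['position'])*1e3
    cur=np.degrees(np.arctan2(M[1,1],M[0,1])); t=-((ydeg-cur+90)%180-90)
    print("t",round(s['time'],2),"pos",s['position'].round(4),"yang",round(cur,1),"grip",round(s['grip_width'],3),"F",s['wrist_force'].round(1)); print(" shift",d.round(1),"turn",round(t,1))
# scale frame
c0,s0=np.cos(np.radians(-12.4)),np.sin(np.radians(-12.4))
Rs=np.array([[c0,-s0,0],[s0,c0,0],[0,0,1]])
O=np.array([.686,-.0594,0])-Rs@[.05,0,0]
def sc(x,y,z): return O+Rs@np.array([x,y,z])/1e3
E
python3 -c "
from h import *
plan(.605,-.286,.23,116.7)
print(sc(-60,200,229), sc(-89,0,114.6))"
```

```text
t 0.1 pos [ 0.153  -0.6313  0.2218] yang -76.4 grip 1.003 F [ 0.1  0.2 -0.3]
 shift [ 520.6 -229.1   -8. ] turn -13.1
[0.62151311 0.15955534 0.229     ] [ 0.55024255 -0.02955179  0.1146    ]
```

>>> jog_arm([
  [[1,40,-18,-25,0],[1,85,-37,-40,-2],[1,130,-57,-40,-4],[1,175,-77,-40,-6],[1,220,-97,-40,-8],[1,265,-117,-40,-10],[1,310,-137,-40,-12],[1,355,-156,-40,-13],[1,400,-176,-40,-13],[1,440,-194,-40,-13],[1,480,-211,-30,-13],[1,521,-229,-10,-13]],
])

```text
time: 1.3
position: [0.6073, -0.2857, 0.2336]
orientation: [0.001, 0.973, 0.23, 0.001]
wrist_force: [0.9, -1.1, 0.2]
grip_width: 0.999
finger_force: 0.0
```

```bash
python3 - <<'E'
from h import *
plan(.605,-.286,.121,116.7)
for n,(x0,y0,x1,y1) in dict(top=(400,120,520,220),scene=(130,120,250,250)).items():
    im=r.snapshot(n)[:,:,::-1]; cv2.imwrite(f"pics/{n}1.png",im)
a=cv2.resize(cv2.imread("pics/top1.png")[130:230,390:520],None,fx=3,fy=3); b=cv2.resize(cv2.imread("pics/scene1.png")[120:250,130:260],None,fx=3,fy=3)
b=b[:300];a=a[:300]; cv2.imwrite("pics/c1.png",np.hstack([a,b]))
E
```

```text
t 1.3 pos [ 0.6073 -0.2857  0.2336] yang -63.4 grip 0.999 F [ 0.9 -1.1  0.2]
 shift [ -2.4  -1.  112.6] turn -0.1
```

View pics/c1.png

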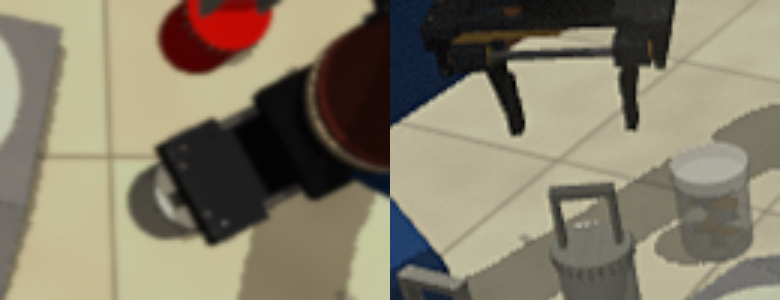

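The crop shows the open fingers at (515,130) and (630,128), above the handle, whose bar runs (551,188)-(615,185). The fingers look parallel to the bar. I'll check the midpoints numerically.

```bash
python3 - <<'E'
from h import *
p=r.get_state()['position']
print(proj("scene",p), "seen 190.7,163"); print(proj("scene",[.605,-.286,.16]),"seen 195.7,181.7")
print(onz("scene",(195.5,181.7),.158))
E
```

```text
[190.99125461 160.84965162] seen 190.7,163
[193.79343449 181.76107975] seen 195.7,181.7
[ 0.60055921 -0.28404751  0.158     ]
```

>>> jog_arm([
  [[1,-3,-2,35,0],[1,-3,-2,70,0],[1,-3,-2,95,0],[1,-3,-2,111,0],[1,-3,-2,111,0],[0.5,-3,-2,111,0],[0.3,-3,-2,111,0],[0.3,-3,-2,111,0],[0.3,-3,-2,111,0],[0.3,-3,-2,111,0]],
], grip_force=25)

```text
time: 2.4
position: [0.6023, -0.2864, 0.1223]
orientation: [0.001, 0.973, 0.23, 0.0]
wrist_force: [0.5, -1.1, 1.1]
grip_width: 0.645
finger_force: 25.3
```

>>> jog_arm([
  [[0.3,0,0,-10,0],[0.3,0,0,-30,0],[0.3,0,0,-60,0],[0.3,0,0,-95,0],[0.3,0,0,-130,0],[0.3,0,0,-160,0],[0.3,0,0,-170,0],[0.3,0,0,-170,0]],
])

```text
time: 3.2
position: [0.6024, -0.2859, 0.2928]
orientation: [0.001, 0.973, 0.23, 0.001]
wrist_force: [0.6, 0.3, -3.7]
grip_width: 0.647
finger_force: 25.2
```

```bash
python3 - <<'E'
from h import *
p=sc(-135,200,0); plan(p[0],p[1],.293,77.6)
print(r.get_state()['joint_positions'])
E
```

```text
t 3.2 pos [ 0.6024 -0.2859  0.2928] yang -63.4 grip 0.647 F [ 0.6  0.3 -3.7]
 shift [ 158.5 -436.9   -0.6] turn 39.0
[ 0.58245975  0.36126224 -0.28463968  1.29510843  0.09976591  1.49684051
 -0.79787122]
```

>>> jog_arm([
  [[0.3,5,-15,0,1],[0.3,15,-40,0,4],[0.3,28,-78,0,8],[0.3,43,-118,0,12],[0.3,58,-160,0,16],[0.3,73,-202,0,20],[0.3,88,-244,0,24],[0.3,103,-285,0,28],[0.3,118,-326,0,32],[0.3,133,-366,0,36],[0.3,146,-402,0,38],[0.3,153,-423,0,39]],
])

```text
time: 4.4
position: [0.5471, 0.1644, 0.2892]
orientation: [-0.0, 0.994, -0.106, -0.002]
wrist_force: [0.8, -0.2, -3.4]
grip_width: 0.645
finger_force: 25.2
```

>>> jog_arm([
  [[0.3,5,-14,0,0],[0.3,5,-14,0,0],[0.3,5,-14,0,0]],
])

```text
time: 4.7
position: [0.5568, 0.1722, 0.29]
orientation: [0.001, 0.994, -0.108, -0.001]
wrist_force: [-3.0, 0.4, -3.6]
grip_width: 0.645
finger_force: 25.2
```

```bash
python3 - <<'E'
from h import *
p=sc(-135,200,0); plan(p[0],p[1],.264-.030,77.6)
print(r.get_state()['joint_positions'])
for n in("top","scene"): cv2.imwrite(f"pics/{n}2.png",r.snapshot(n)[:,:,::-1])
a=cv2.resize(cv2.imread("pics/top2.png")[110:235,225:358],None,fx=3,fy=3); b=cv2.resize(cv2.imread("pics/scene2.png")[130:255,285:418],None,fx=3,fy=3)
cv2.imwrite("pics/c2.png",np.hstack([a,b]))
E
```

```text
t 4.7 pos [0.5568 0.1722 0.29  ] yang -102.4 grip 0.645 F [-3.   0.4 -3.6]
 shift [-8.9 -1.7 56. ] turn -0.0
[ 0.04617346  0.20992567 -0.4980435   1.50495018  0.09990456  1.45534302
 -2.24173379]
```

View pics/c2.png

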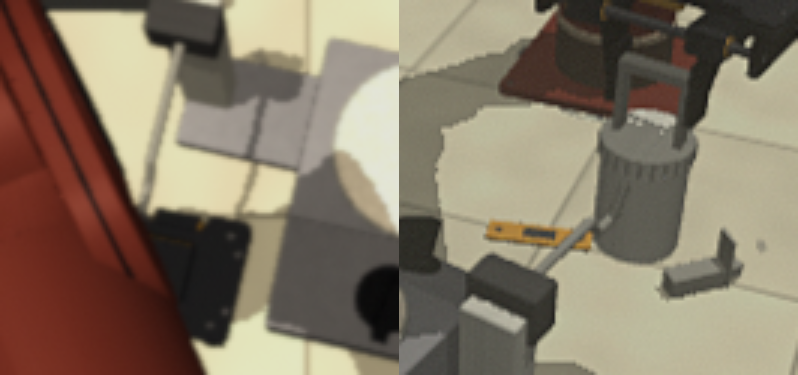

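The right half (scene) shows the canister hanging upright in the grip beside the hook tip, with its bar at (620,58)-(690,78) and the hook tip about (628,190). It's very close to the tip, so I'll back off before lowering.

>>> jog_arm([
  [[0.3,-15,-1,0,0],[0.3,-30,-2,0,0],[0.3,-30,-2,25,0],[0.3,-30,-2,50,0],[0.3,-30,-2,56,0],[0.3,-30,-2,56,0]],
])

```text
time: 5.4
position: [0.5272, 0.1815, 0.2354]
orientation: [0.0, 0.994, -0.108, -0.0]
wrist_force: [0.4, 0.5, -2.4]
grip_width: 0.644
finger_force: 25.4
```

```bash
python3 - <<'E'
from h import *
# bar centre vs TCP from scene2
print(onz("scene",(370.3,152),.3277), "tcp then .5568 .1722")
for n in("scene",): cv2.imwrite(f"pics/{n}3.png",r.snapshot(n)[:,:,::-1])
p=sc(-60,200,0); plan(p[0],p[1],.234,77.6)
g=r.get_state()['position']; print("in scale",Rs.T@(g-O)*1e3)
cv2.imwrite("pics/c3.png",cv2.resize(cv2.imread("pics/scene3.png")[110:260,270:430],None,fx=3.7,fy=3.7,interpolation=2))
E
```

```text
[0.5616577 0.1721334 0.3277   ] tcp then .5568 .1722
t 5.45 pos [0.5279 0.1818 0.2365] yang -102.4 grip 0.642 F [-0.2  0.5 -2.6]
 shift [96.2  1.6  2.5] turn 0.0
in scale [-156.16087285  201.60766528  236.46140394]
```

View pics/c3.png

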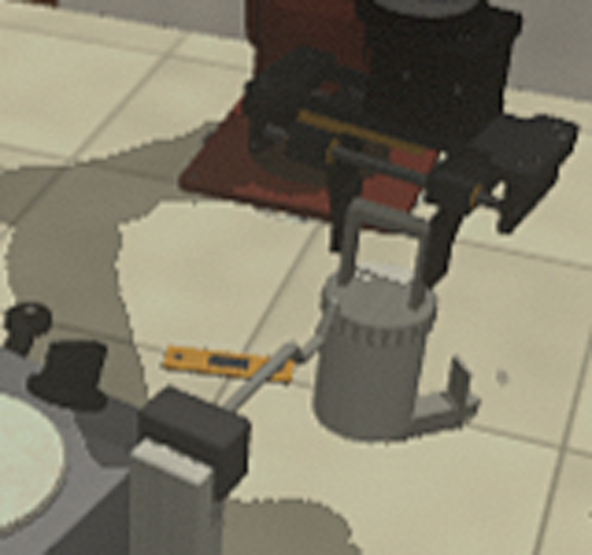

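The canister is 96 mm short of the seat and clear of the hook, whose tip is at about (335,285). The bar at (355,202)-(428,220) is above the tip, with the hook lined up to the opening.

>>> jog_arm([
  [[0.3,10,1,3,0],[0.3,20,1,3,0],[0.3,30,1,3,0],[0.3,40,2,3,0],[0.3,50,2,3,0],[0.3,60,2,3,0],[0.3,70,2,3,0],[0.3,70,2,3,0]],
])

```text
time: 6.25
position: [0.5974, 0.164, 0.2321]
orientation: [0.0, 0.994, -0.108, -0.0]
wrist_force: [-0.4, 0.4, -3.5]
grip_width: 0.646
finger_force: 25.4
```

```bash
python3 - <<'E'
from h import *
print(onz("scene",(375.4,167.6),.2742),"tcp .5279 .1818")
p=sc(-63,200,0); plan(p[0],p[1],.2,77.6)
E
```

```text
[0.53269451 0.18239647 0.2742    ] tcp .5279 .1818
t 6.25 pos [0.5974 0.164  0.2321] yang -102.4 grip 0.646 F [-0.4  0.4 -3.5]
 shift [21.6 -0.9 32.1] turn -0.0
```

>>> jog_arm([
  [[0.3,8,0,0,0],[0.3,16,0,0,0],[0.3,20,0,0,0],[0.3,20,0,0,0],[0.3,20,0,10,0],[0.3,20,0,20,0],[0.3,20,0,28,0],[0.3,20,0,32,0],[0.3,20,0,36,0],[0.3,20,0,40,0],[0.3,20,0,40,0]],
])

```text
time: 7.35
position: [0.6157, 0.1605, 0.1923]
orientation: [-0.0, 0.994, -0.108, -0.0]
wrist_force: [0.2, 0.7, -2.7]
grip_width: 0.645
finger_force: 25.4
```

>>> jog_arm([
  [[0.3,0,0,4,0],[0.3,0,0,8,0],[0.3,0,0,11,0],[0.3,0,0,11,0],[0.3,0,0,11,0]],
])

```text
time: 7.85
position: [0.6158, 0.1605, 0.1817]
orientation: [-0.0, 0.994, -0.108, 0.0]
wrist_force: [1.7, -0.1, -1.4]
grip_width: 0.643
finger_force: 25.4
```

```bash
python3 - <<'E'
from h import *
for n in("top","scene"): cv2.imwrite(f"pics/{n}4.png",r.snapshot(n)[:,:,::-1])
print(np.mean([r.get_state()['wrist_force'] for _ in range(5)],0))
a=cv2.resize(cv2.imread("pics/top4.png")[110:235,225:358],None,fx=3,fy=3); b=cv2.resize(cv2.imread("pics/scene4.png")[140:265,285:418],None,fx=3,fy=3)
cv2.imwrite("pics/c4.png",np.hstack([a,b]))
E
```

```text
[ 0.28910728  0.6117553  -0.16715899]
```

View pics/c4.png

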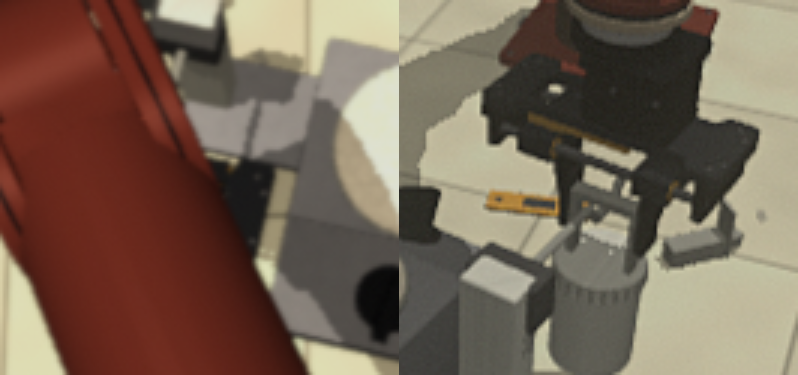

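The scene crop shows the hook arm going through the handle opening at (600,210), and the slide block has sunk on the column. The canister is upright.

>>> jog_arm([
  [[0.3,0,0,3,0],[0.3,0,0,3,0],[0.3,0,0,3,0]],
])

```text
time: 8.25
position: [0.6157, 0.1605, 0.1786]
orientation: [-0.0, 0.994, -0.108, 0.0]
wrist_force: [1.2, -0.3, 0.4]
grip_width: 0.643
finger_force: 25.4
```

```bash
python3 - <<'E'
from h import *
F=[]
for i in range(8):
    r.snapshot("top"); F.append(r.get_state()['wrist_force'])
print(np.array(F).round(1),np.mean(F,0))
E
```

```text
[[ 1.3  0.1 -0.7]
 [ 1.9  0.1  0.6]
 [ 2.7  0.7  0.1]
 [ 1.3 -0.  -0.9]
 [ 1.3  0.6  0.6]
 [ 1.9 -0.8 -0. ]
 [ 1.3 -0.6 -0.2]
 [ 1.8  0.2 -0.2]] [ 1.70558283  0.02920164 -0.1104874 ]
```

>>> jog_arm([
  [[0.3,2,0,0,0],[0.3,3,0,0,0],[0.3,3,0,0,0],[0.67,3,0,0,0],[0.7,3,0,0,0],[0.73,3,0,0,0],[0.78,3,0,0,0],[0.85,3,0,0,0],[0.95,3,0,0,0],[1,3,0,0,0],[1,3,0,0,0]],
])

```text
time: 9.75
position: [0.6185, 0.1599, 0.1786]
orientation: [-0.0, 0.994, -0.108, -0.0]
wrist_force: [-1.0, 0.4, -0.3]
grip_width: 0.977
finger_force: 0.0
```

```bash
python3 - <<'E'
from h import *
s=r.get_state();print(s['grip_width'],s['wrist_force'],s['joint_positions'])
E
```

```text
0.9769640428905615 [-1.00683119  0.43800848 -0.28974328] [ 0.0403966   0.37654203 -0.46798852  1.53076643  0.17417952  1.27587844
 -2.23685963]
```

>>> jog_arm([
  [[1,0,0,-8,0],[1,0,0,-20,0],[1,0,0,-40,0],[1,0,0,-70,0],[1,0,0,-100,0],[1,0,0,-120,0],[1,-20,20,-120,0],[1,-45,60,-120,0],[1,-55,105,-120,0],[1,-55,150,-120,0],[1,-55,180,-120,0],[1,-55,180,-120,0]],
])

```text
time: 10.95
position: [0.5258, -0.0094, 0.3002]
orientation: [0.001, 0.994, -0.111, 0.001]
wrist_force: [-0.0, -0.1, 0.1]
grip_width: 1.001
finger_force: 0.0
```

```bash
python3 - <<'E'
from h import *
for n in("top","scene"): cv2.imwrite(f"pics/{n}5.png",r.snapshot(n)[:,:,::-1])
p=sc(-89,0,0); plan(p[0],p[1],.2,77.6)
a=cv2.resize(cv2.imread("pics/top5.png")[100:250,250:430],None,fx=2.2,fy=2.2,interpolation=2); b=cv2.resize(cv2.imread("pics/scene5.png")[150:300,200:380],None,fx=2.2,fy=2.2,interpolation=2)
cv2.imwrite("pics/c5.png",np.hstack([a,b]))
E
```

```text
t 11.05 pos [ 0.5264 -0.0043  0.2998] yang -102.4 grip 1.001 F [ 0.1  1.5 -0.2]
 shift [28.5 19.6 99.9] turn -0.0
```

View pics/c5.png

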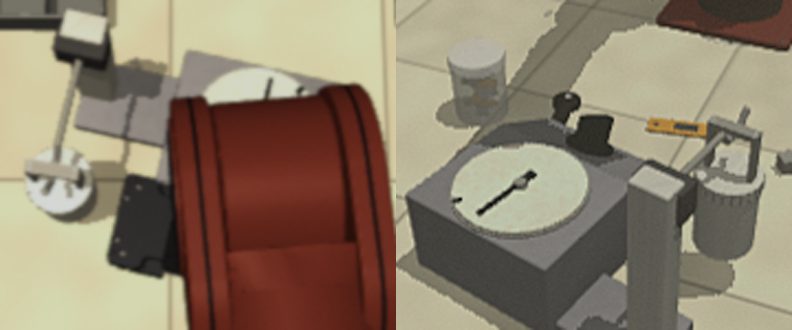

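The hung canister is upright on the hook at (730,200) in the right half and (60,180) in the left. The dial's mark is at (458,200) in the scene half, clockwise of the pointer tip at (480,213). Next I measure the dial angles and the knob.

```bash
cat >> h.py <<'E'
def dial(img=None):
    """angles (rad, clockwise from scale +x) of pointer and mark, from the scene view"""
    im=r.snapshot("scene") if img is None else img
    D=sc(50,0,117)
    v,u=np.nonzero(im.max(2)<105)
    k=(u>200)&(u<310)&(v>195)&(v<280); u,v=u[k],v[k]
    P=np.array([onz("scene",p,.118) for p in zip(u,v)]); L=(P-D)@Rs*1e3
    rr=np.hypot(L[:,0],L[:,1]); a=-np.arctan2(L[:,1],L[:,0]); w=105-im.max(2)[v,u].astype(float)
    f=lambda m: np.arctan2((w*np.sin(a))[m].sum(),(w*np.cos(a))[m].sum())
    pt=f((rr>30)&(rr<62)); m=(rr>61)&(rr<73)&(abs(a-pt)>.12); mk=f(m) if m.sum()>3 else np.nan
    return pt,mk,int(m.sum()),rr[(abs(a-pt)<.1)&(rr<90)].max() if 1 else 0
E
python3 - <<'E'
from h import *
print(dial(cv2.imread("pics/scene0.png")[:,:,::-1]), dial(cv2.imread("pics/scene5.png")[:,:,::-1]))
T=lambda u,v:(250+u/3.3-.35,90+v/3.3-.35); S=lambda u,v:(160+u/3.3-.35,160+v/3.3-.35)
toS=lambda P:(Rs.T@(P-O)*1e3).round(1)
# knob check
for n,roi in(("top",(335,190,375,228)),("scene",(275,200,302,223))):
    im=cv2.imread(f"pics/{n}0.png"); x0,y0,x1,y1=roi; m=(im[y0:y1,x0:x1].max(2)<50).astype(np.uint8)
    _,lab,st,ce=cv2.connectedComponentsWithStats(m); i=1+st[1:,4].argmax(); print(n,st[i],ce[i]+[x0,y0])
print("predicted foot",proj("top",sc(-78.6,0,94)),proj("scene",sc(-78.6,0,94)),"bartop",proj("top",sc(-94,0,124.3)),proj("scene",sc(-94,0,124.3)))
print("bar top ends at theta0", proj("top",sc(-94+23,0,124.3+11.8)),proj("top",sc(-94-23,0,124.3-11.8)))
E
```

```text
Traceback (most recent call last):
  File "h.py", line 34, in dial
    P=np.array([onz("scene",p,.118) for p in zip(u,v)]); L=(P-D)@Rs*1e3
                ~~~^^^^^^^^^^^^^^^^
  File "h.py", line 8, in onz
    o,d=ray(n,px); return o+d*(z-o[2])/d[2]
        ~~~^^^^^^
  File "h.py", line 6, in ray
    K,V=cam(n); d=V[:3,:3].T@np.linalg.solve(K,[px[0],px[1],1.]); return -V[:3,:3].T@V[:3,3],d
        ~~~^^^
  File "h.py", line 4, in cam
    c=r.camera_info(n); return np.array([[c['fx'],0,c['cx']],[0,c['fy'],c['cy']],[0,0,1]]),np.array(c['view'])
ValueError: time passes only in moves, steps and waits
```

```bash
sed -i 's/^def cam(n)/import functools\n@functools.cache\ndef cam(n)/' h.py
python3 - <<'E'
from h import *
print(dial(cv2.imread("pics/scene0.png")[:,:,::-1]), dial(cv2.imread("pics/scene5.png")[:,:,::-1]))
for n,roi in(("top",(335,190,375,228)),("scene",(275,200,302,223))):
    im=cv2.imread(f"pics/{n}0.png"); x0,y0,x1,y1=roi; m=(im[y0:y1,x0:x1].max(2)<50).astype(np.uint8)
    _,lab,st,ce=cv2.connectedComponentsWithStats(m); i=1+st[1:,4].argmax(); print(n,st[i],ce[i]+[x0,y0])
print("predicted foot",proj("top",sc(-78.6,0,94)),proj("scene",sc(-78.6,0,94)),"bartop",proj("top",sc(-94,0,124.3)),proj("scene",sc(-94,0,124.3)))
print("bar top ends at theta0", proj("top",sc(-94+23,0,124.3+11.8)),proj("top",sc(-94-23,0,124.3-11.8)))
E
```

```text
(np.float64(0.06958227290744134), nan, 1, np.float64(89.78313246369298)) (np.float64(0.06903317880804645), np.float64(0.5659754523274448), 7, np.float64(89.78313246369298))
top [  9   9  23  25 422] [354.55687204 209.91706161]
scene [  3   3  21  18 235] [289.03404255 211.22978723]
predicted foot [354.27255004 209.8607271 ] [287.64006765 213.98780357] bartop [353.89833169 214.67563072] [290.84096874 202.12249879]
bar top ends at theta0 [356.22423567 204.95076174] [351.61055073 224.24110297]
```

```bash
python3 - <<'E'
from h import *
p=sc(-91,0,0); plan(p[0],p[1],.16,68.9); print(r.get_state()['joint_positions'])
E
```

```text
t 11.05 pos [ 0.5264 -0.0043  0.2998] yang -102.4 grip 1.001 F [ 0.1  1.5 -0.2]
 shift [ 26.5  19.6 139.9] turn 8.7
[ 0.28948149  0.07129716 -0.38514896  1.62558838  0.02700654  1.4482745
 -1.88603547]
```

>>> jog_arm([
  [[1,5,4,0,-8],[1,10,8,0,-16],[1,16,12,0,-24],[1,22,16,0,-32],[1,26,19,0,-40],[1,26,19,0,-48],[1,26,19,0,-56],[1,26,19,0,-64],[1,26,19,0,-72],[1,26,19,0,-80],[1,26,19,0,-86],[1,26,19,0,-86]],
])

```text
time: 12.25
position: [0.548, -0.0264, 0.299]
orientation: [-0.0, 0.799, 0.601, 0.0]
wrist_force: [-0.7, 0.4, 0.1]
grip_width: 0.998
finger_force: 0.0
```

>>> jog_arm([
  [[1,0,0,5,-8],[1,0,0,15,-16],[1,0,0,30,-24],[1,0,0,45,-32],[1,0,0,60,-40],[1,0,0,75,-48],[1,0,0,90,-56],[1,0,0,105,-64],[1,0,0,115,-72],[1,0,0,120,-80],[1,0,0,120,-85],[1,0,0,120,-85]],
])

```text
time: 13.45
position: [0.5478, -0.0272, 0.1787]
orientation: [-0.0, 0.186, 0.983, 0.0]
wrist_force: [0.3, -0.5, 0.1]
grip_width: 1.002
finger_force: 0.0
```

```bash
python3 - <<'E'
from h import *
p=sc(-91,0,0); plan(p[0],p[1],.11,68.9); print(r.get_state()['joint_positions']); print(dial())
E
```

```text
t 13.45 pos [ 0.5478 -0.0272  0.1787] yang 68.6 grip 1.002 F [ 0.3 -0.5  0.1]
 shift [-1.2 -1.7 68.7] turn -0.3
[ 0.47449906  0.20313361 -0.5691536   1.74861951  0.11520097  1.22325883
  1.07281612]
(np.float64(0.06975496231590292), np.float64(0.5624500701436622), 6, np.float64(89.78313246369298))
```

Descend, close gently on the bar.

>>> jog_arm([
  [[1,-1,-2,25,0],[0.7,-1,-2,50,0],[0.5,-1,-2,65,0],[0.4,-1,-2,69,0],[0.3,-1,-2,69,0],[0.2,-1,-2,69,0],[0.1,-1,-2,69,0],[0.05,-1,-2,69,0],[0.05,-1,-2,69,0],[0.05,-1,-2,69,0],[0.05,-1,-2,69,0]],
], grip_force=12)

```text
time: 14.6
position: [0.5481, -0.0299, 0.1097]
orientation: [0.0, 0.185, 0.983, 0.001]
wrist_force: [5.4, 11.4, -2.3]
grip_width: 0.171
finger_force: 7.0
```

```bash
python3 - <<'E'
from h import *
p=sc(-91,0,0); plan(p[0],p[1],.11,68.9); print(dial())
E
```

```text
t 14.6 pos [ 0.5481 -0.0299  0.1097] yang 68.6 grip 0.171 F [ 5.4 11.4 -2.3]
 shift [ 0.1  0.8 -0.3] turn -0.3
(np.float64(0.06958161931344262), np.float64(0.5623655991258544), 6, np.float64(89.78313246369298))
```

>>> jog_arm([
  [[0.05,0,1,0,0],[0.05,0,2,0,2],[0.05,0,2,0,6],[0.05,0,2,0,10],[0.05,0,2,0,15],[0.05,0,2,0,20],[0.05,0,2,0,20]],
])

```text
time: 15.35
position: [0.5485, -0.0287, 0.1098]
orientation: [0.0, 0.354, 0.935, -0.0]
wrist_force: [-0.2, 0.1, 3.6]
grip_width: 0.19
finger_force: 13.0
```

```bash
python3 - <<'E'
from h import *
p=sc(-91,0,0); plan(p[0],p[1],.11,68.9); s=r.get_state(); print(s['wrist_torque'],s['finger_force'],dial())
E
```

```text
t 15.35 pos [ 0.5485 -0.0287  0.1098] yang 48.6 grip 0.19 F [-0.2  0.1  3.6]
 shift [-0.1 -0.5 -0.2] turn -20.3
[0.36960066 0.05365499 0.12588451] 13.004890435840935 (np.float64(0.1980094949765801), np.float64(0.5623598737948837), 6, np.float64(89.4640484229378))
```

>>> jog_arm([
  [[0.05,0,0,0,4],[0.05,0,0,0,8],[0.05,0,0,0,12],[0.05,0,0,0,16],[0.05,0,0,0,20],[0.05,0,0,0,24],[0.05,0,0,0,28],[0.05,0,0,0,32],[0.05,0,0,0,32]],
])

```text
time: 16.3
position: [0.5493, -0.028, 0.1102]
orientation: [0.0, 0.597, 0.802, 0.001]
wrist_force: [0.6, 3.3, 4.2]
grip_width: 0.214
finger_force: 13.4
```

```bash
python3 - <<'E'
from h import *
p=sc(-91,0,0); plan(p[0],p[1],.11,68.9); s=r.get_state(); print(s['wrist_torque'],s['finger_force'],dial())
E
```

```text
t 16.3 pos [ 0.5493 -0.028   0.1102] yang 16.7 grip 0.214 F [0.6 3.3 4.2]
 shift [-0.8 -1.3  0.2] turn -52.2
[ 0.86336124 -0.51180853  0.10662109] 13.376863593002781 (np.float64(0.4327522923435969), np.float64(0.5751356487731859), 4, np.float64(79.90741196159917))
```

>>> jog_arm([
  [[0.05,0,0,0,4],[0.05,0,0,0,8],[0.05,0,0,0,12],[0.05,0,0,0,15],[0.05,0,0,0,16],[0.05,0,0,0,16]],
])

```text
time: 16.95
position: [0.5498, -0.0281, 0.1104]
orientation: [0.001, 0.702, 0.712, 0.001]
wrist_force: [3.5, 3.9, 4.7]
grip_width: 0.222
finger_force: 13.2
```

```bash
python3 - <<'E'
from h import *
p=sc(-91,0,0); plan(p[0],p[1],.11,0); s=r.get_state(); print(s['wrist_torque'],s['finger_force'],dial())
im=cv2.imread("pics/top0.png")
D=sc(50,0,117)
for nm,z in(("top0",.118),("scene0",.118),("scene0",.121),("scene0",.115)):
    im=cv2.imread(f"pics/{nm}.png").max(2); n=nm[:-1]
    v,u=np.nonzero(im<110); P=np.array([onz(n,q,z) for q in zip(u,v)]); L=(P-D)@Rs*1e3; rr=np.hypot(L[:,0],L[:,1]); a=-np.arctan2(L[:,1],L[:,0])
    for lo,hi in((-30,-12),(15,30),(30,45),(45,60),(62,74)):
        k=(np.sign(lo)*rr>lo)&(np.sign(lo)*rr<hi)&(abs(a)<.4) if lo>0 else (rr<30)&(rr>12)&(abs(a)>2.6)
        print(nm,z,lo,L[k].mean(0)[:2].round(1),k.sum())
E
```

```text
t 16.95 pos [ 0.5498 -0.0281  0.1104] yang 0.8 grip 0.222 F [3.5 3.9 4.7]
 shift [-1.  -1.6  0.4] turn 0.8
[ 0.86363709 -1.0424648   0.11097212] 13.224180763281765 (np.float64(0.54948354240255), nan, 0, np.float64(75.81910430221585))
top0 0.118 -30 [-16.8  -0.4] 15
top0 0.118 15 [21.9 -3.2] 12
top0 0.118 30 [37.  -3.9] 11
top0 0.118 45 [51.5 -4.9] 10
top0 0.118 62 [67.8 -2.5] 10
scene0 0.118 -30 [-17.8  -0.1] 14
scene0 0.118 15 [22.5 -2.2] 13
scene0 0.118 30 [37.2 -3.1] 13
scene0 0.118 45 [52.  -4.2] 15
scene0 0.118 62 [68.   0.2] 11
scene0 0.121 -30 [-15.6   2.3] 13
scene0 0.121 15 [22.6  0.2] 13
scene0 0.121 30 [37.8 -0.3] 14
scene0 0.121 45 [52.1 -1.8] 13
scene0 0.121 62 [68.6  1.9] 10
scene0 0.115 -30 [-18.9  -2.7] 18
scene0 0.115 15 [22.4 -4.6] 13
scene0 0.115 30 [37.5 -5.7] 14
scene0 0.115 45 [52.4 -6.7] 14
scene0 0.115 62 [68.5 -1.5] 12
```

>>> jog_arm([
  [[0.26,0,0,0,0],[0.32,0,0,0,0],[0.4,0,0,0,0],[0.4,0,0,0,0],[0.4,0,0,-10,0],[0.4,0,0,-40,0],[0.4,0,-5,-80,0],[0.4,-40,-20,-110,0],[0.4,-85,-40,-110,0],[0.4,-130,-50,-110,0],[0.4,-175,-50,-110,0],[0.4,-220,-50,-110,0]],
])

```text
time: 18.2
position: [0.5002, -0.2512, 0.2207]
orientation: [0.001, 0.703, 0.711, -0.0]
wrist_force: [1.7, 1.0, -0.2]
grip_width: 0.401
finger_force: 0.0
```

```bash
cat >> h.py <<'E'
def prof(nm,zp,zm,a0):
    """pointer angle and mark angle (cw from scale +x) using a line fit of the pointer"""
    n=nm.rstrip('0123456789'); im=cv2.imread(f"pics/{nm}.png").max(2).astype(float); v,u=np.nonzero(im<125); w=125-im[v,u]
    D=sc(50,0,117); f=lambda z:(np.array([onz(n,q,z) for q in zip(u,v)])-D)@Rs*1e3
    rot=R.from_euler('z',a0).as_matrix()           # +x = nominal direction, y = ccw side
    L=f(zp)@rot.T; k=(L[:,0]>14)&(L[:,0]<58)&(abs(L[:,1])<10); b=(L[:,0]<-12)&(L[:,0]>-24)&(abs(L[:,1])<8)
    kk=k|b; m,c=np.polyfit(L[kk,0],L[kk,1],1,w=np.sqrt(w[kk]))
    M=f(zm)@rot.T; q=(M[:,0]>66)&(M[:,0]<73)&(abs(M[:,1])<25); 
    my=np.average(M[q,1],weights=w[q]) if q.sum() else np.nan; mx=np.average(M[q,0],weights=w[q]) if q.sum() else np.nan
    print(nm,"n",k.sum(),q.sum(),"pointer",(a0-np.arctan(m)).round(3),"c",c.round(2),"mark",(mx.round(1),my.round(2)),"line there",(m*mx+c).round(2),"gap ccw mm",(my-(m*mx+c)).round(2))
E
python3 - <<'E'
from h import *
for n in("top","scene"): cv2.imwrite(f"pics/{n}6.png",r.snapshot(n)[:,:,::-1])
for zm in(.118,.116): prof("top6",.118,zm,.55); prof("scene6",.118,zm,.55)
prof("top0",.118,.117,0);prof("scene0",.118,.116,0)
plan(.5,-.25,.22,0)
a=cv2.resize(cv2.imread("pics/top6.png")[110:230,260:420],None,fx=2.4,fy=2.4,interpolation=2)
b=cv2.resize(cv2.imread("pics/top6.png")[125:195,325:410],None,fx=4.1,fy=4.1,interpolation=2)[:288]
c=cv2.resize(cv2.imread("pics/scene6.png")[195:275,210:310],None,fx=3.8,fy=3.8,interpolation=2)
d=cv2.resize(cv2.imread("pics/scene6.png")[150:270,270:420],None,fx=2.5,fy=2.5,interpolation=2)
g=np.zeros((600,800,3),np.uint8)
for im,x,y in((a,0,0),(b,400,0),(c,0,295),(d,400,295)): h,w=im.shape[:2]; g[y:y+h,x:x+w]=im[:600-y,:800-x]
cv2.imwrite("pics/c6.png",g)
E
```

```text
top6 n 31 7 pointer 0.534 c -1.29 mark (np.float64(69.1), np.float64(-3.61)) line there -0.15 gap ccw mm -3.46
scene6 n 38 9 pointer 0.53 c -0.95 mark (np.float64(69.3), np.float64(-0.98)) line there 0.45 gap ccw mm -1.43
top6 n 31 8 pointer 0.534 c -1.29 mark (np.float64(69.5), np.float64(-3.58)) line there -0.14 gap ccw mm -3.44
scene6 n 38 7 pointer 0.53 c -0.95 mark (np.float64(69.8), np.float64(-2.43)) line there 0.46 gap ccw mm -2.89
top0 n 41 9 pointer 0.06 c -1.75 mark (np.float64(69.9), np.float64(-2.11)) line there -5.94 gap ccw mm 3.83
scene0 n 39 8 pointer 0.062 c -0.52 mark (np.float64(69.5), np.float64(-1.73)) line there -4.83 gap ccw mm 3.1
t 18.3 pos [ 0.4988 -0.2565  0.2197] yang 0.1 grip 0.401 F [ 0.2  0.7 -0.1]
 shift [ 6.5  1.3 -0.3] turn 0.1
```

```bash
python3 -c "
from h import *
plan(.5495,-.0285,.110,2)"
```

```text
t 18.3 pos [ 0.4988 -0.2565  0.2197] yang 0.1 grip 0.401 F [ 0.2  0.7 -0.1]
 shift [228.2  51.3 109.1] turn -1.9
```

>>> jog_arm([
  [[0.45,40,0,0,-2],[0.45,85,10,0,-2],[0.45,130,25,0,-2],[0.45,175,40,0,-2],[0.45,210,48,0,-2],[0.45,222,51,20,-2],[0.45,222,51,50,-2],[0.45,222,51,70,-2],[0.45,222,51,70,-2]],
])

```text
time: 19.2
position: [0.5474, -0.0263, 0.1472]
orientation: [-0.002, 0.69, 0.723, -0.002]
wrist_force: [0.1, 0.1, 0.4]
grip_width: 0.448
finger_force: 0.0
```

```bash
python3 -c "
from h import *
plan(.5495,-.0285,.110,2)"
```

```text
t 19.2 pos [ 0.5474 -0.0263  0.1472] yang 2.7 grip 0.448 F [0.1 0.1 0.4]
 shift [-2.3  2.2 37.2] turn 0.7
```

>>> jog_arm([
  [[0.45,-2,2,10,0],[0.45,-2,2,25,0],[0.45,-2,2,37,0],[0.35,-2,2,37,0],[0.25,-2,2,37,0],[0.15,-2,2,37,0],[0.05,-2,2,37,0],[0.05,-2,2,37,0],[0.05,-2,2,37,0]],
])

```text
time: 20.1
position: [0.5496, -0.0287, 0.1127]
orientation: [-0.001, 0.691, 0.723, -0.001]
wrist_force: [-9.3, 0.7, 5.2]
grip_width: 0.215
finger_force: 11.3
```

```bash
python3 -c "
from h import *
plan(.5495,-.0285,.110,2); cv2.imwrite('pics/scene7.png',r.snapshot('scene')[:,:,::-1]); prof('scene7',.118,.116,.55); print(dial()[0])"
```

```text
t 20.1 pos [ 0.5496 -0.0287  0.1127] yang 2.6 grip 0.215 F [-9.3  0.7  5.2]
 shift [ 0.2 -0.1  2.7] turn 0.6
scene7 n 38 6 pointer 0.529 c -0.97 mark (np.float64(69.8), np.float64(-2.79)) line there 0.5 gap ccw mm -3.3
0.5492737342881013
```

Turn about 7° more from the settled grip and check.

>>> jog_arm([
  [[0.05,0,0,0,2],[0.05,0,0,0,4],[0.05,0,0,0,6],[0.05,0,0,0,7],[0.05,0,0,0,7],[0.05,0,0,0,7]],
])

```text
time: 20.8
position: [0.5498, -0.0288, 0.1128]
orientation: [-0.001, 0.734, 0.68, -0.002]
wrist_force: [-9.9, -0.6, 4.7]
grip_width: 0.214
finger_force: 12.3
```

```bash
python3 -c "
from h import *
plan(.5495,-.0285,.110,2); cv2.imwrite('pics/scene8.png',r.snapshot('scene')[:,:,::-1]); prof('scene8',.118,.116,.55); print(dial()[0])"
```

```text
t 20.8 pos [ 0.5498 -0.0288  0.1128] yang -4.4 grip 0.214 F [-9.9 -0.6  4.7]
 shift [ 0.3 -0.3  2.8] turn -6.4
scene8 n 40 6 pointer 0.575 c -0.91 mark (np.float64(69.8), np.float64(-2.63)) line there -2.65 gap ccw mm 0.02
0.5953969702077905
```

>>> jog_arm([
  [[0.26,0,0,0,0],[0.32,0,0,0,0],[0.42,0,0,0,0],[0.42,0,0,0,0],[0.42,0,0,-10,0],[0.42,0,0,-40,0],[0.42,0,-5,-80,0],[0.42,-40,-20,-110,0],[0.42,-85,-40,-110,0],[0.42,-130,-50,-110,0],[0.42,-175,-50,-110,0],[0.42,-220,-50,-110,0]],
])

```text
time: 22.1
position: [0.4846, -0.246, 0.2241]
orientation: [0.001, 0.734, 0.68, 0.0]
wrist_force: [0.9, 0.2, 0.0]
grip_width: 0.421
finger_force: 0.0
```

>>> jog_arm([
  [[0.42,0,0,0,0],[0.42,0,0,0,0],[0.42,0,0,0,0]],
])

```text
time: 22.4
position: [0.4855, -0.2428, 0.223]
orientation: [0.0, 0.733, 0.68, 0.0]
wrist_force: [0.3, 0.1, 0.4]
grip_width: 0.42
finger_force: 0.0
```

```bash
python3 - <<'E'
from h import *
for n in("top","scene"): cv2.imwrite(f"pics/{n}9.png",r.snapshot(n)[:,:,::-1])
prof("top9",.118,.117,.55); prof("scene9",.118,.116,.55)
a=cv2.resize(cv2.imread("pics/top9.png")[110:230,260:420],None,fx=2.4,fy=2.4,interpolation=2)
b=cv2.resize(cv2.imread("pics/top9.png")[125:195,325:410],None,fx=4.1,fy=4.1,interpolation=2)[:288]
c=cv2.resize(cv2.imread("pics/scene9.png")[195:275,210:310],None,fx=3.8,fy=3.8,interpolation=2)
d=cv2.resize(cv2.imread("pics/scene9.png")[150:270,270:420],None,fx=2.5,fy=2.5,interpolation=2)
g=np.zeros((600,800,3),np.uint8)
for im,x,y in((a,0,0),(b,400,0),(c,0,295),(d,400,295)): h,w=im.shape[:2]; g[y:y+h,x:x+w]=im[:600-y,:800-x]
cv2.imwrite("pics/c9.png",g)
E
```

```text
top9 n 30 8 pointer 0.577 c -1.41 mark (np.float64(69.0), np.float64(-3.96)) line there -3.29 gap ccw mm -0.67
scene9 n 40 7 pointer 0.574 c -0.93 mark (np.float64(69.8), np.float64(-2.16)) line there -2.62 gap ccw mm 0.46
```

View pics/c9.png

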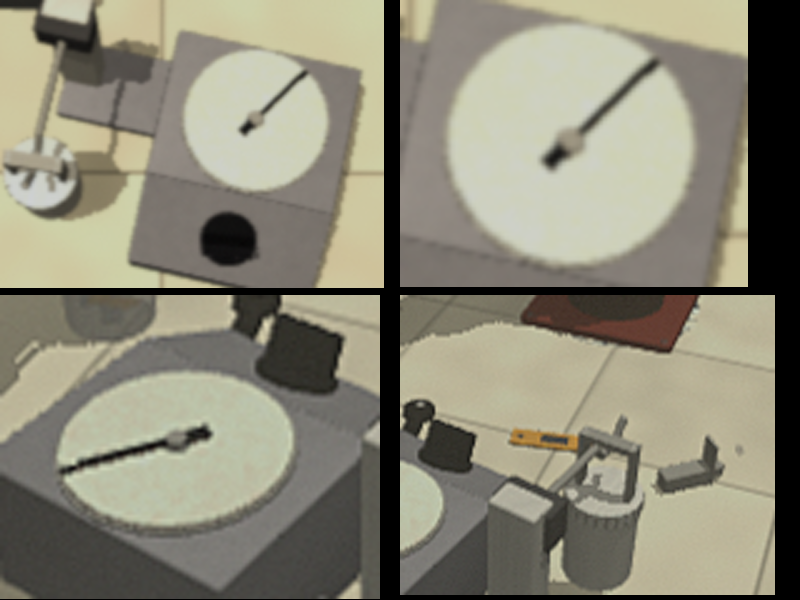

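The pointer runs straight into the mark in both views: (655,65) in the top half and (65,470) in the scene half. The canister hangs upright and free on the hook at (600,520), and the gap is about 0.6 mm or less, so I'm handing in.

```bash
python3 -c "
from bench import r
print(r.finish_job())"
```

```text
the job is handed in; nothing more can be done
None
```

The canister hangs upright and free on the hook, the knob is turned so the pointer tip is within about 0.7 mm of the dial's mark in both camera views, nothing else was handled, and the job was handed in at about 22.5 s; no verdict was returned.

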